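# Set the mould clamp's wing screw

### The job

The plaster mould in the clamp with the blue wing screw has to be held snug but not strained. Turn the blue wing screw clockwise (seen from above) until it bottoms, then back it off an eighth of a turn (45 degrees) and let go. Leave the yellow wing screw of the other clamp and the clay-coloured mug as they are.

Things in the scene. Friction and masses are not known exactly. Their poses are not given: they have to be found in the camera images.
- blue_screw (a joint): Angle (rad) of the blue wing screw from its stop: 0 = bottomed, growing as it is backed off counter-clockwise seen from above, end stop at 1.9; starts at 1.05 to 1.45. An eighth of a turn is 0.785. Steady drag 0.07 N m; stays where left; does not rise or sink. On the white dial below it the wing lies over the red marks when bottomed, over the green marks 45 degrees off it.
- blue_wing (a point): Centre of the blue wing, on its upright axis, 146 mm above the table. Wing: upright plate 54 long, 10 thick, 36 tall, from 18 below this point to 14 above; under it a hub 24 wide, 8 high on a dial plate 72 wide, 32 below this point. y along the wing, x through its thickness, z up; turns with the screw. Bolted-down clamp 130 x 200, 112 high; end nuts 120 high, 82 from the axis. All mm.
- yellow_tip (a point): A point at one end of the yellow wing, 27 mm from its screw's axis, 146 mm above the table; y points from the axis to this end. The yellow screw and its bolted-down clamp are built like the blue one. To be left alone.
- mug_mid (a point): Centre, half-way up, of a standing mug of pale clay colour, 76 mm across the rim and 85 mm high, handle towards its y axis, z up; it stands between the two clamps. To be left alone.
There are look-alikes about, which are no part of the job. What is shaped like the part that bears mug_mid but green is not meant.

How it is judged:
By the outcome, as a careful person would: the job done as asked, in the order asked, and still so for the second after the job is handed in, with the robot touching nothing.
It also fails if it takes over 42 s, if anything falls off the work surface, if the arm or the gripper's body presses on something with over 40 N, if the wrist force passes 120 N, or if a joint passes its speed limit or range.

### The arm

A 6-joint arm with a two-finger parallel gripper is mounted at the origin on the work surface. World frame = base frame: x ahead of the robot, y to its left, z up, the work surface at z = 0. Lengths are in m, angles in rad, forces in N, time in s.
With the tool pointing down it reaches from about 0.275 to 0.85 m from the base axis. Payload 19 kg.
Tool frame: the origin (TCP) lies on the centre line of the jaws, within the pads' length; the fingertips stand finger_overhang ahead of it and the grasp point (between the pads) lies 8 mm behind it (finger_overhang is the distance from the TCP to the fingertips, in m); z points along the fingers, y is the direction in which the jaws open and shut (so a half turn about z gives the same grasp; the last joint's range is limited). The gripper opens to 85 mm and grips with 20 to 120 N. Pads are 22 mm wide; open, the fingers measure 114 mm over their backs; the gripper's body (76 mm by 85 mm) begins 54 mm behind the grasp point. The pads swing forward as they close: fully open they stand 13 mm farther back than shut.
Start: joints at [1.006, 0.15, 1.437, -0, 1.554, -0.134], TCP at [0.24, 0.522, 0.242] pointing down, gripper open.
Joint ranges: [-2.8, 2.8], [-0.68, 2.1], [0.12, 2.68], [-1.39, 4.53], [0.16, 2.79], [-2.81, 2.81]. Speed limits (rad/s): [1.89, 1.89, 2.22, 3.01, 3.01, 3.01].

### API

Orientations are given as a unit quaternion [x, y, z, w].
In Python, from workcell import * gives the robot as it stands.
- The arm moves only by the tool carry_out, never from a script. Its argument "deltas" is a list of rows, each a list of 4 numbers: the shift along the tool's x, y, z as a fraction of full scale, then the turn about the tool's z as a fraction of full scale. In form: [[dx, dy, dz, spin], ...]. A call has 1 to 5 rows; each row shifts and turns the commanded pose from where the row before left it, along the tool's axes as they then stand; what a row does not reach is not made up. Full scale, the value 1, is 0.5 m for a shift and 120 degrees for a turn. A row lasts 1/10 s, in which the tool goes at most 50 mm and 8.59 degrees, less where a joint would pass 70% of its speed; a pose out of reach is approached as far as the arm can. A call with a number of a shift or a turn outside -1 to 1 is refused whole. A call with a gripper value outside its range is refused whole. "hand" is the opening, from -1 (shut) to 1 (fully open), set as the call begins (left out, the last holds). The fingers move at their own pace and stop on an object; "force" is the grip in N (left out, the last holds). Time passes only in rows, so rows that do not move let the fingers close. It gives the time, the measured TCP pose, the force and the opening at its end, in the units of the state.
- get_obs(): the state, without advancing time (a new reading comes with each control period).
- read_camera(name): name is "side" or "top"; returns the picture (384x512x3 uint8, blue, green, red); there is no depth.
- camera_params(name): a dict with "mtx" (3x3 intrinsics, pixels), "distortion" ([k1, k2, p1, p2, k3] as OpenCV has them; the pictures are not rectified), "world_to_cam" (4x4, takes a point from world to camera coordinates). Camera axes: x right, y up, looking along -z (the intrinsics and any distortion apply to the point x, -y, -z); pixel columns grow to the right and rows downward; lengths in m; the calibration is good to about 2 mm. A picture is of the moment at which its call begins. camera_params takes no time and is no camera call.
- hand_in(): hands the job in, once; it reports no verdict.
Trained networks look in the newest picture that a camera, given by its name, has taken for a name from the list of things; names that differ only in an ending like _2 or _b are one class to them, and where a whole thing is asked for, a point or a joint stands for the part that bears it (a point fixed in the world has none). Each returns a list of dicts, best first, with "conf" (0 to 1); they miss things now and then, are a little off and sometimes report something else, mostly with a low value. They report only what shows in the picture. A call takes as long as a camera call. They do not tell look-alikes from the thing itself.
- outline_of(camera, target): "mask" (384x512 bool, what is visible of it) and "location" ([column, row] in pixels, amid what is visible of it).
The state is a dict: "clock": time; "joint_positions": joint angles; "qvel": joint speeds; "tau": joint torques, N m; "tool_pos": TCP position; "tool_rot": TCP orientation; "contact_force": force on the tool from outside, world axes, zero at the start; "moment": the same for the moment, N m; "grip_width": finger opening in m.
Only numpy, scipy, OpenCV 4.12 (cv2) and the standard library are available. Lean on these libraries where they do the work, as an engineer would, in place of code of your own. Each camera call takes 0.05 s, during which the arm holds its last target.

## Working session

There is one attempt and no reset: what is moved stays moved. The work goes in short steps, Python scripts to look and compute and a tool call to move; the robot and the scene stay as the last step left them, time stands still between calls to the robot, and variables do not carry over. Pictures are saved under pics/ and viewed, and the job is handed in when it is done.

Besides the shell and the picture viewer there is one more tool, called after "Emit:" by a JSON object that holds its "method" and its "body". carry_out: Moves the arm, as the interface text tells. Shift numbers are shares of 0.5 m and turn numbers shares of 120 degrees, none past 1 either way. Its arguments: {"type":"object","properties":{"deltas":{"type":"array"},"hand":{"type":"number"},"force":{"type":"number"}},"required":["deltas"]}

```bash
mkdir -p pics; ls; cat > a.py <<'E'
from workcell import *
import cv2,numpy as np
o=get_obs(); print({k:np.round(v,3).tolist() for k,v in o.items()})
for n in ("top","side"):
    im=read_camera(n); cv2.imwrite(f"pics/{n}0.png",im)
    p=camera_params(n); print(n,np.round(p["mtx"],1).tolist(),p["distortion"],np.round(p["world_to_cam"],3).tolist())
E
python3 a.py
```

```text
pics
{'clock': 0.0, 'joint_positions': [1.006, 0.151, 1.438, -0.0, 1.554, -0.134], 'qvel': [0.001, 0.0, -0.003, -0.001, 0.0, -0.0], 'tau': [-0.004, -71.302, -57.089, -0.0, 0.008, 0.0], 'tool_pos': [0.24, 0.522, 0.242], 'tool_rot': [0.214, 0.977, -0.001, -0.0], 'contact_force': [-0.589, -0.53, 0.105], 'moment': [-0.012, 0.043, 0.063], 'grip_width': 0.085}
top [[365.2, 0.0, 257.6], [0.0, 365.2, 197.2], [0.0, 0.0, 1.0]] [-0.11006123  0.          0.          0.          0.        ] [[-0.026, -0.999, 0.036, 0.003], [0.992, -0.022, 0.127, -0.497], [-0.126, 0.039, 0.991, -0.977], [0.0, 0.0, 0.0, 1.0]]
side [[480.5, 0.0, 258.9], [0.0, 480.5, 191.7], [0.0, 0.0, 1.0]] [-0.16484655  0.          0.          0.          0.        ] [[0.967, -0.256, 0.004, -0.435], [0.124, 0.482, 0.867, -0.16], [-0.224, -0.838, 0.498, -1.136], [0.0, 0.0, 0.0, 1.0]]
```

View pics/top0.png

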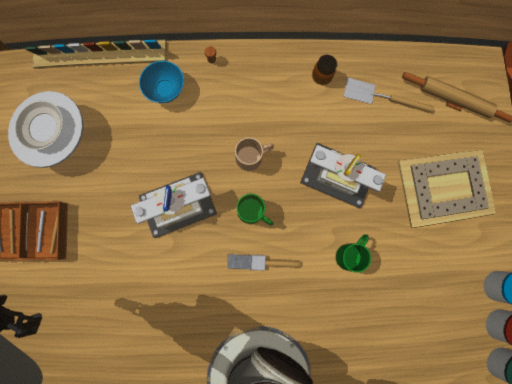

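View pics/side0.png

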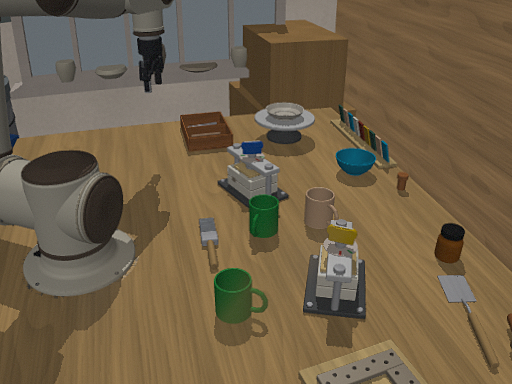

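The blue wing is at about (168,197) in the top picture and (252,147) in the side picture. The yellow one is at (352,163) top. I'll measure the blue wing next.

```bash
cat > h.py <<'E'
from workcell import *
import cv2,numpy as np
from scipy.optimize import least_squares
F=np.diag([1,-1,-1.])
def proj(n,X):
    p=camera_params(n);W=np.array(p["world_to_cam"]);R=F@W[:3,:3];t=F@W[:3,3]
    return cv2.projectPoints(np.atleast_2d(np.array(X,float)),cv2.Rodrigues(R)[0],t,np.array(p["mtx"]),np.array(p["distortion"]))[0].reshape(-1,2)
def unproj(n,uv,z):
    p=camera_params(n);W=np.array(p["world_to_cam"]);R=F@W[:3,:3];t=F@W[:3,3]
    q=cv2.undistortPoints(np.array(uv,float).reshape(-1,1,2),np.array(p["mtx"]),np.array(p["distortion"])).reshape(-1,2)
    d=np.c_[q,np.ones(len(q))]@R;c=-R.T@t
    return c+d*((z-c[2])/d[:,2])[:,None]
def boxpts(x,y,th,l=.054,w=.010,z0=.128,z1=.160):
    ex=np.array([np.cos(th),np.sin(th)]);ey=np.array([-ex[1],ex[0]])
    return np.array([[*(np.array([x,y])+a*w/2*ex+b*l/2*ey),z] for a in(-1,1) for b in(-1,1) for z in(z0,z1)])
def crop(n,im,c,r,s,f):
    c,r=int(c),int(r);q=im[max(r-s,0):r+s,max(c-s,0):c+s];cv2.imwrite(f,cv2.resize(q,None,fx=500/(2*s),fy=500/(2*s),interpolation=cv2.INTER_CUBIC))
E
cat > b.py <<'E'
from h import *
for n in("top","side"):
    im=read_camera(n)
    for d in outline_of(n,"blue_wing"):
        m=d["mask"];print(n,d["conf"],np.round(d["location"],1),m.sum())
        v=im[m].mean(0) if m.any() else 0;print(v)
    d0=outline_of(n,"blue_wing")
    if d0: np.save(f"m_{n}.npy",d0[0]["mask"])
    c={"top":(172,200),"side":(252,165)}[n]
    crop(n,im,*c,45,f"pics/{n}_crop.png")
    hsv=cv2.cvtColor(im,cv2.COLOR_BGR2HSV);mm=(hsv[...,0]>105)&(hsv[...,0]<125)&(hsv[...,1]>150)
    z=np.zeros_like(mm);z[c[1]-45:c[1]+45,c[0]-45:c[0]+45]=1;mm&=z
    r,cc=np.where(mm);print("col",n,mm.sum(),cc.mean(),r.mean(),cc.min(),cc.max(),r.min(),r.max())
    np.save(f"c_{n}.npy",mm)
print(unproj("top",[[168,197]],.146))
E
python3 b.py
```

```text
top 0.53 [167.7 199. ] 188
[113.39893617  86.69680851  78.10106383]
col top 15 166.33333333333334 199.93333333333334 164 168 186 209
side 0.79 [253.2 148.5] 287
[96.10452962 58.48780488 34.60627178]
col side 216 251.73611111111111 147.44444444444446 241 262 142 153
[[0.48793905 0.21480857 0.146     ]]
```

View pics/top_crop.png

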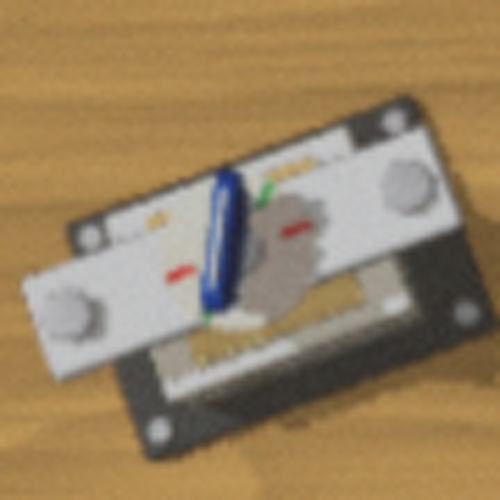

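View pics/side_crop.png

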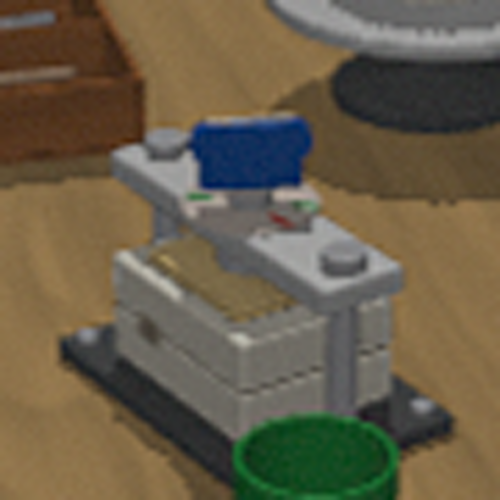

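```bash
cat > c.py <<'E'
from h import *
k=90/500
def P(u): u=np.array(u,float);return np.c_[127+u[:,0]*k,155+u[:,1]*k]
def S(u): u=np.array(u,float);return np.c_[207+u[:,0]*k,120+u[:,1]*k]
a=unproj("top",P([[408,185],[68,313]]),.12);print(a,a.mean(0),np.linalg.norm(a[0]-a[1]),np.degrees(np.arctan2(*(a[1]-a[0])[[1,0]])))
a=unproj("side",S([[166,140],[343,258]]),.12);print(a,a.mean(0),np.linalg.norm(a[0]-a[1]),np.degrees(np.arctan2(*(a[0]-a[1])[[1,0]])))
for n in("top","side"):
    im=read_camera(n).astype(int)
    c={"top":(172,200),"side":(252,165)}[n]
    mm=(im[...,0]>im[...,2]*1.35)&(im[...,0]>im[...,1]*1.2)
    z=np.zeros_like(mm);z[c[1]-45:c[1]+45,c[0]-45:c[0]+45]=1;mm&=z
    mm=mm.astype(np.uint8);nn,l,st,ce=cv2.connectedComponentsWithStats(mm);i=1+np.argmax(st[1:,4]);print(n,st[i],ce[i]);np.save(f"c_{n}.npy",l==i)
def mom(p):
    return None
def render(n,par):
    h=cv2.convexHull(np.round(proj(n,boxpts(*par))*16).astype(np.int32))
    m=np.zeros((384*4,512*4),np.uint8)
    h=cv2.convexHull(((proj(n,boxpts(*par))+.5)*4*16).astype(np.int32));cv2.fillConvexPoly(m,h,255,shift=4)
    return cv2.resize(m,(512,384),interpolation=cv2.INTER_AREA)/255.
M={n:np.load(f"c_{n}.npy").astype(float) for n in("top","side")}
from scipy.optimize import minimize
def cost(p,ns=("top","side")): return sum(((render(n,p)-M[n])**2).sum() for n in ns)
for ns in(("top","side"),("top",),("side",)):
  best=min((minimize(lambda q:cost([q[0]/100,q[1]/100,q[2]],ns),[48.8,21.5,t],method="Nelder-Mead",options=dict(initial_simplex=np.array([48.8,21.5,t])+np.array([[0,0,0],[.5,0,0],[0,.5,0],[0,0,.2]]))) for t in np.radians([40,60,80,100,120])),key=lambda r:r.fun)
  print(ns,best.x,np.degrees(best.x[2]),best.fun)
E
python3 c.py
```

```text
[[0.51173067 0.13838894 0.12      ]
 [0.45671734 0.2927381  0.12      ]] [0.484224   0.21556352 0.12      ] 0.16386009902469506 109.61715017808066
[[0.45719182 0.28421402 0.12      ]
 [0.51042772 0.12714288 0.12      ]] [0.48380977 0.20567845 0.12      ] 0.16584753857994017 108.72298921974173
top [163 186   8  25 117] [166.83760684 198.32478632]
side [241 141  22  13 237] [251.78481013 147.17721519]
('top', 'side') [48.58136465 21.70537135  1.44517146] 82.80222515584694 110.14889657823915Traceback (most recent call last):
  File "c.py", line 24, in <module>
    best=min((minimize(lambda q:cost([q[0]/100,q[1]/100,q[2]],ns),[48.8,21.5,t],method="Nelder-Mead",options=dict(initial_simplex=np.array([48.8,21.5,t])+np.array([[0,0,0],[.5,0,0],[0,.5,0],[0,0,.2]]))) for t in np.radians([40,60,80,100,120])),key=lambda r:r.fun)
  File "c.py", line 24, in <genexpr>
    best=min((minimize(lambda q:cost([q[0]/100,q[1]/100,q[2]],ns),[48.8,21.5,t],method="Nelder-Mead",options=dict(initial_simplex=np.array([48.8,21.5,t])+np.array([[0,0,0],[.5,0,0],[0,.5,0],[0,0,.2]]))) for t in np.radians([40,60,80,10
[... 864 characters left out ...]
p,ns=("top","side")): return sum(((render(n,p)-M[n])**2).sum() for n in ns)
                                          ~~~^^^^^^^^^^^^^^^^^^^^^^^^^^^^^^^^^^^^^^^^^^^
  File "c.py", line 22, in <genexpr>
    def cost(p,ns=("top","side")): return sum(((render(n,p)-M[n])**2).sum() for n in ns)
                                                ~~~~~~^^^^^
  File "c.py", line 18, in render
    h=cv2.convexHull(((proj(n,boxpts(*par))+.5)*4*16).astype(np.int32));cv2.fillConvexPoly(m,h,255,shift=4)
                       ~~~~^^^^^^^^^^^^^^^^
  File "h.py", line 6, in proj
    p=camera_params(n);W=np.array(p["world_to_cam"]);R=F@W[:3,:3];t=F@W[:3,3]
ValueError: time passes only in moves, steps and waits
```

```bash
cat > cache.py <<'E'
from workcell import *
import pickle
pickle.dump({n:camera_params(n) for n in("top","side")},open("cam.pkl","wb"))
E
python3 cache.py
sed -i 's/^from workcell import \*/from workcell import *\nimport pickle\nCP=pickle.load(open("cam.pkl","rb"))/; s/camera_params(n)/CP[n]/' h.py
cat > fit.py <<'E'
from h import *
from scipy.optimize import minimize
def mask(n,im,c=None,s=45):
    im=im.astype(int)
    c=c or {"top":(172,200),"side":(252,165)}[n]
    mm=(im[...,0]>im[...,2]*1.35)&(im[...,0]>im[...,1]*1.2)
    z=np.zeros_like(mm);z[c[1]-s:c[1]+s,c[0]-s:c[0]+s]=1;mm&=z
    nn,l,st,ce=cv2.connectedComponentsWithStats(mm.astype(np.uint8));i=1+np.argmax(st[1:,4]);return l==i
def render(n,par):
    m=np.zeros((384*4,512*4),np.uint8)
    h=cv2.convexHull(((proj(n,boxpts(*par))+.5)*4*16).astype(np.int32));cv2.fillConvexPoly(m,h,255,shift=4)
    return cv2.resize(m,(512,384),interpolation=cv2.INTER_AREA)/255.
def fit(M,t0=(40,60,80,100,120)):
    cost=lambda p:sum(((render(n,p)-M[n])**2).sum() for n in M)
    best=min((minimize(lambda q:cost([q[0]/100,q[1]/100,q[2]]),[48.6,21.6,t],method="Nelder-Mead",options=dict(initial_simplex=np.array([48.6,21.6,t])+np.array([[0,0,0],[.5,0,0],[0,.5,0],[0,0,.2]]))) for t in np.radians(t0)),key=lambda r:r.fun)
    return best.x[:2]/100,np.degrees(best.x[2]),best.fun
E
cat > d.py <<'E'
from fit import *
I={"top":cv2.imread("pics/top0.png"),"side":cv2.imread("pics/side0.png")}
M={n:mask(n,I[n]) for n in I}
print(fit({"top":M["top"]}));print(fit({"side":M["side"]}));r=fit(M);print(r)
for n in I:
    v=I[n].copy();pp=proj(n,boxpts(*r[0],np.radians(r[1])));c=proj(n,[[*r[0],.146]])[0]
    S=int(c[0])-25,int(c[1])-25
    q=cv2.resize(v[S[1]:S[1]+50,S[0]:S[0]+50],None,fx=8,fy=8,interpolation=cv2.INTER_NEAREST)
    cv2.polylines(q,[cv2.convexHull(((pp-S+.5)*8).astype(np.int32))],True,(0,255,255),1)
    mm=M[n][S[1]:S[1]+50,S[0]:S[0]+50];mm=cv2.resize(mm.astype(np.uint8),None,fx=8,fy=8,interpolation=cv2.INTER_NEAREST)
    cs,_=cv2.findContours(mm,cv2.RETR_EXTERNAL,cv2.CHAIN_APPROX_NONE);cv2.drawContours(q,cs,-1,(0,0,255),1)
    I[n]=q
cv2.imwrite("pics/fit.png",np.hstack([I["top"],I["side"]]))
E
python3 d.py
```

```text
(array([0.48595639, 0.21853649]), np.float64(84.92694903788193), np.float64(48.134917339484815))
(array([0.48388993, 0.20831533]), np.float64(83.21769633626242), np.float64(15.746620530565167))
(array([0.4855877 , 0.21720897]), np.float64(81.77809523658642), np.float64(106.97816224529026))
```

View pics/fit.png

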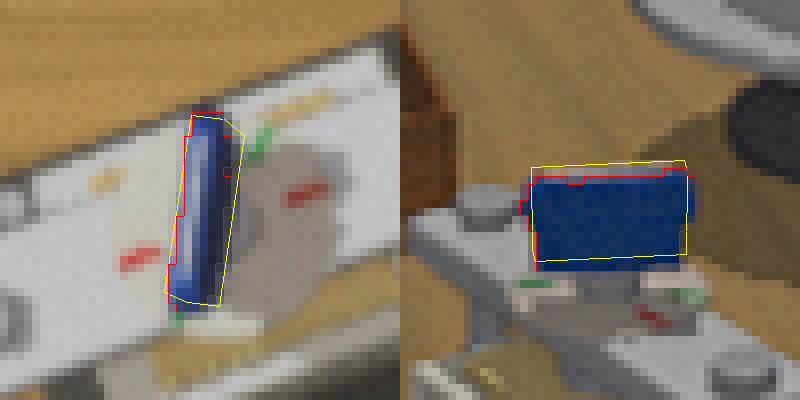

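Emit:
{"method": "carry_out", "body": {"deltas": [[-0.07,-0.035,0,0],[-0.07,-0.035,0,0],[-0.07,-0.035,0,0],[-0.07,-0.035,0,0],[-0.07,-0.035,0,0]]}}

```text
clock: 1.0
tool_pos: [0.3633, 0.3685, 0.2424]
tool_rot: [0.214, 0.977, 0.0, 0.0]
contact_force: [1.0, 0.6, -0.0]
grip_width: 0.0856
```

```bash
python3 - <<'E'
import workcell
print([n for n in dir(workcell) if not n.startswith('__')])
print(getattr(workcell,'finger_overhang',None))
E
```

```text
['MotionError', 'camera_params', 'finger_overhang', 'get_obs', 'hand_in', 'outline_of', 'read_camera']
0.011
```

Emit:
{"method": "carry_out", "body": {"deltas": [[-0.07,-0.036,0,0],[-0.07,-0.036,0,0],[-0.07,-0.036,0,0],[-0.07,-0.036,0,0],[-0.07,-0.036,0,0]]}}

```text
clock: 1.5
tool_pos: [0.4848, 0.2135, 0.2424]
tool_rot: [0.214, 0.977, 0.0, 0.0]
contact_force: [0.5, 1.2, 0.2]
grip_width: 0.0855
```

Emit:
{"method": "carry_out", "body": {"deltas": [[0,0,0,-0.053],[0,0,0,-0.053],[0,0,0,-0.052],[0,0,0,0]]}}

```text
clock: 1.9
tool_pos: [0.4841, 0.2149, 0.2423]
tool_rot: [0.049, 0.999, -0.0, -0.0]
contact_force: [-0.5, 0.4, -0.4]
grip_width: 0.0857
```

```bash
cat > e.py <<'E'
from h import *
import sys
k=sys.argv[1]
o=get_obs();p=np.array(o["tool_pos"]);print(o["clock"],p,o["tool_rot"],o["joint_positions"],o["contact_force"],o["moment"],o["grip_width"])
from scipy.spatial.transform import Rotation as R
print("yaw of y",np.degrees(np.arctan2(*R.from_quat(o["tool_rot"]).as_matrix()[[1,0],1])))
for n in("top","side"):
    im=read_camera(n);cv2.imwrite(f"pics/{n}{k}.png",im)
    print(n,proj(n,[p,[.4855,.214,.146]]))
    c=proj(n,[[.4855,.214,.16]])[0];crop(n,im,*c,55,f"pics/{n}{k}c.png")
a=[cv2.imread(f"pics/{n}{k}c.png") for n in("top","side")]
cv2.imwrite(f"pics/both{k}.png",cv2.resize(np.hstack(a),(800,400)))
E
python3 e.py 1
```

```text
1.9 [0.48405286 0.21486798 0.24226763] [ 4.90117945e-02  9.98798198e-01 -4.84031786e-05 -4.70067862e-05] [ 2.72272796e-01  5.56841679e-02  1.54157496e+00 -6.21839112e-05
  1.54445330e+00 -1.20045901e+00] [-0.48223159  0.40625462 -0.42441988] [-0.01881776  0.03594744 -0.02748489] 0.08568104189279567
yaw of y 84.38141131982907
top [[158.86156007 193.13626164]
 [168.3247544  197.98355241]]
side [[251.25307531 113.44385143]
 [251.93362204 145.70101855]]
```

View pics/both1.png

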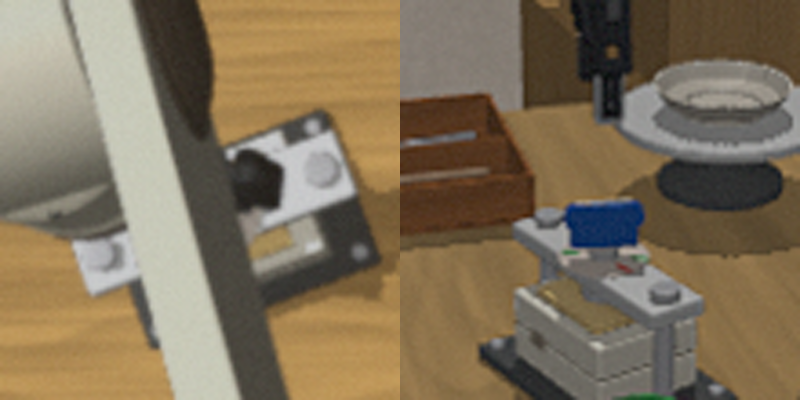

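```bash
python3 - <<'E'
from h import *
p=np.array([.4841,.2149,.242]);y=np.array([np.cos(np.radians(84.4)),np.sin(np.radians(84.4)),0]);x=np.array([-y[1],y[0],0])
for z in(.231,.244):
  print(z,proj("side",[p+y*a+x*b+[0,0,z-.242] for a in(-.0425,-.057) for b in(-.011,.011)]).round(1).tolist())
im=cv2.imread("pics/side1.png");crop("side",im,253,112,25,"pics/f1.png")
c=(228,87);print("crop: px = 228+u/10-.45, 87+v/10-.45")
E
```

```text
0.231 [[257.7, 122.8], [249.5, 123.2], [258.6, 124.8], [250.3, 125.3]]
0.244 [[257.7, 118.2], [249.5, 118.7], [258.6, 120.2], [250.3, 120.6]]
crop: px = 228+u/10-.45, 87+v/10-.45
```

View pics/f1.png

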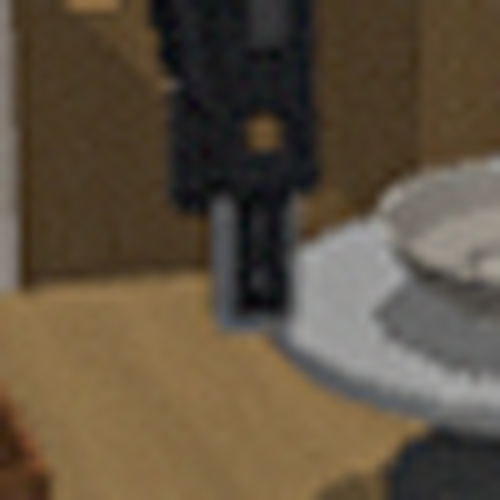

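Emit:
{"method": "carry_out", "body": {"deltas": [[-0.002,0,0.05,0],[0,0,0.05,0],[0,0,0.05,0],[0,0,0.05,0],[0,0,0,0]]}}

```text
clock: 2.5
tool_pos: [0.4836, 0.2146, 0.1395]
tool_rot: [0.051, 0.999, -0.001, -0.002]
contact_force: [-0.9, -0.1, 0.6]
grip_width: 0.0854
```

```bash
python3 e.py 2
```

```text
2.5 [0.48359188 0.21457637 0.139476  ] [ 5.11563848e-02  9.98687752e-01 -8.09325446e-04 -2.26768582e-03] [ 2.71992332e-01  1.16133385e-01  1.68785832e+00 -9.70566933e-05
  1.34241559e+00 -1.19642405e+00] [-0.86205781 -0.07639376  0.61710342] [-0.04050391 -0.03451868  0.02568572] 0.08543751355962416
yaw of y 84.13556873907407
top [[168.63351609 199.0900713 ]
 [168.3247544  197.98355241]]
side [[251.23452285 147.79664155]
 [251.93362204 145.70101855]]
```

View pics/both2.png

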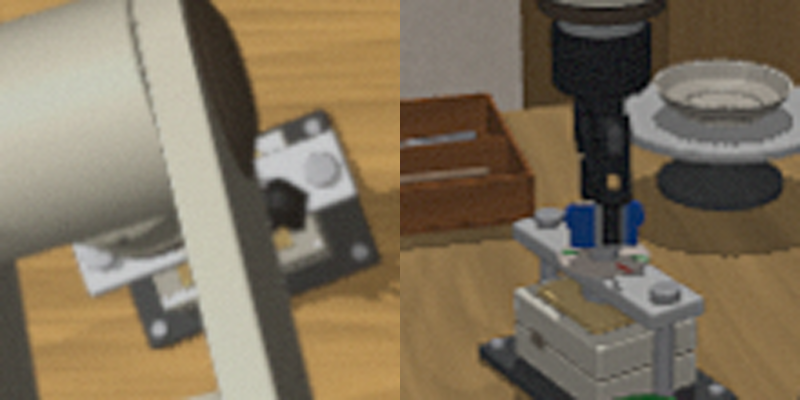

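Emit:
{"method": "carry_out", "body": {"deltas": [[0,0,0,0],[0,0,0,0],[0,0,0,0],[0,0,0,0],[0,0,0,0]], "hand": -0.5, "force": 25}}

```text
clock: 3.1
tool_pos: [0.4851, 0.2149, 0.1425]
tool_rot: [0.05, 0.999, 0.0, 0.0]
contact_force: [-0.3, 0.4, 1.2]
grip_width: 0.0212
```

```bash
python3 e.py 3; python3 - <<'E'
import cv2
from h import *
crop("s",cv2.imread("pics/side3.png"),253,142,30,"pics/s3c.png")
E
```

```text
3.1 [0.48506943 0.21489486 0.14247732] [4.99887688e-02 9.98749773e-01 1.01051453e-06 1.19382458e-04] [ 2.71808159e-01  1.13622504e-01  1.68427035e+00 -7.55456051e-05
  1.34347265e+00 -1.19895193e+00] [-0.29927669  0.39974107  1.19811552] [-0.01566179 -0.02867762 -0.06168599] 0.02121170412168486
yaw of y 84.26932070073549
top [[168.25610464 198.34524973]
 [168.3247544  197.98355241]]
side [[251.71174057 146.72856617]
 [251.93362204 145.70101855]]
```

View pics/s3c.png

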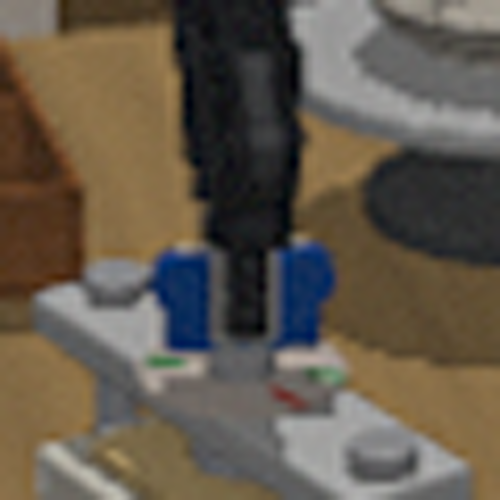

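The fingers straddle the wing. In the crop the finger centre is at column 246 and the wing centre at 245, with no contact force. I'll close in small steps and watch the force.

Emit:
{"method": "carry_out", "body": {"deltas": [[0,0,0,0],[0,0,0,0]], "hand": -0.62}}

```text
clock: 3.4
tool_pos: [0.485, 0.2154, 0.1424]
tool_rot: [0.05, 0.999, 0.001, -0.0]
contact_force: [-0.7, 6.2, 0.7]
grip_width: 0.0163
```

Emit:
{"method": "carry_out", "body": {"deltas": [[0,0,0,0],[0,0,0,0]], "hand": -0.7}}

```text
clock: 3.6
tool_pos: [0.4851, 0.2167, 0.1425]
tool_rot: [0.05, 0.999, 0.002, 0.0]
contact_force: [1.5, 17.8, -1.2]
grip_width: 0.0129
```

Emit:
{"method": "carry_out", "body": {"deltas": [[-0.002,0.0035,0,0],[0,0.0035,0,0],[0,0,0,0],[0,0,0,0]]}}

```text
clock: 4.0
tool_pos: [0.4863, 0.2181, 0.1422]
tool_rot: [0.05, 0.999, -0.0, -0.0]
contact_force: [0.4, -0.5, 0.1]
grip_width: 0.0128
```

Emit:
{"method": "carry_out", "body": {"deltas": [[0,0,0,0],[0,0,0,0],[0,0,0,0]], "hand": -1, "force": 40}}

```text
clock: 4.3
tool_pos: [0.4864, 0.2184, 0.1424]
tool_rot: [0.05, 0.999, 0.0, 0.0]
contact_force: [-0.6, 4.3, 1.0]
grip_width: 0.0092
```

```bash
python3 e.py 4
```

```text
4.3 [0.48638861 0.21843299 0.14237491] [4.99168851e-02 9.98753357e-01 1.79750480e-04 5.90898517e-05] [ 2.77376925e-01  1.19059390e-01  1.67841048e+00  3.10375280e-04
  1.34389531e+00 -1.19361391e+00] [-0.6318448   4.26505155  0.97427705] [0.77286471 0.01690624 0.02961113] 0.009166384440671041
yaw of y 84.27756915785906
top [[166.83136456 197.84761295]
 [168.3247544  197.98355241]]
side [[251.86038706 146.21026042]
 [251.93362204 145.70101855]]
```

Emit:
{"method": "carry_out", "body": {"deltas": [[0,0,0,0.033],[0,0,0,0.033],[0,0,0,0.033],[0,0,0,0.033],[0,0,0,0.033]]}}

```text
clock: 4.9
tool_pos: [0.4865, 0.2187, 0.1424]
tool_rot: [0.222, 0.975, 0.0, 0.0]
contact_force: [0.7, 8.7, -0.1]
grip_width: 0.0091
```

```bash
cat > s.py <<'E'
from workcell import *
import numpy as np
from scipy.spatial.transform import Rotation as R
o=get_obs();print(round(o["clock"],2),np.round(o["tool_pos"],4),"yaw",np.round(np.degrees(np.arctan2(*R.from_quat(o["tool_rot"]).as_matrix()[[1,0],1])),2),"F",np.round(o["contact_force"],1),"M",np.round(o["moment"],2),o["grip_width"],"q6",o["joint_positions"][5],"tau6",o["tau"][5])
E
python3 s.py
```

```text
4.9 [0.4865 0.2187 0.1424] yaw 64.32 F [ 0.7  8.7 -0.1] M [ 1.39 -0.09  0.07] 0.009094149978285853 q6 -0.8452248537262491 tau6 -2.1986594796180725
```

Emit:
{"method": "carry_out", "body": {"deltas": [[0.001,0.002,0,0.033],[0,0,0,0.033],[0,0,0,0.033],[0,0,0,0.033],[0,0,0,0.033]]}}

```text
clock: 5.4
tool_pos: [0.4866, 0.2192, 0.1424]
tool_rot: [0.387, 0.922, -0.0, 0.0]
contact_force: [3.5, 2.1, 0.6]
grip_width: 0.0095
```

```bash
python3 s.py
```

```text
5.4 [0.4866 0.2192 0.1424] yaw 44.51 F [3.5 2.1 0.6] M [ 0.37 -0.35  0.05] 0.0095087926146639 q6 -0.4976068712609808 tau6 -2.2045283764600754
```

Emit:
{"method": "carry_out", "body": {"deltas": [[0,0,0,0.033],[0,0,0,0.033],[0,0,0,0.033],[0,0,0,0.033],[0,0,0,0]]}}

```text
clock: 5.9
tool_pos: [0.4868, 0.2194, 0.1424]
tool_rot: [0.51, 0.86, 0.0, 0.0]
contact_force: [5.2, 3.8, -1.1]
grip_width: 0.009
```

```bash
python3 s.py
```

```text
5.9 [0.4868 0.2194 0.1424] yaw 28.68 F [ 5.2  3.8 -1.1] M [ 0.56 -0.68 -0.07] 0.009012962382736448 q6 -0.22121477944126314 tau6 1.83414526283741
```

Emit:
{"method": "carry_out", "body": {"deltas": [[0,0,0,0.0167],[0,0,0,0.0167],[0,0,0,0.0167]]}}

```text
clock: 6.2
tool_pos: [0.4869, 0.2194, 0.1424]
tool_rot: [0.554, 0.833, 0.0, 0.001]
contact_force: [5.6, 4.5, -1.4]
grip_width: 0.0095
```

```bash
python3 s.py
```

```text
6.2 [0.4869 0.2194 0.1424] yaw 22.74 F [ 5.6  4.5 -1.4] M [ 0.71 -0.85  0.05] 0.009484822916726117 q6 -0.11761078857856593 tau6 -1.080540083348751
```

Emit:
{"method": "carry_out", "body": {"deltas": [[0,0,0,0.0083],[0,0,0,0.0083]]}}

```text
clock: 6.4
tool_pos: [0.4869, 0.2194, 0.1424]
tool_rot: [0.568, 0.823, 0.0, 0.001]
contact_force: [6.0, 5.1, -2.4]
grip_width: 0.0092
```

```bash
python3 s.py
```

```text
6.4 [0.4869 0.2194 0.1424] yaw 20.78 F [ 6.   5.1 -2.4] M [ 0.74 -0.83  0.12] 0.009187859689326724 q6 -0.0835334529471472 tau6 -0.4398603457957506
```

Emit:
{"method": "carry_out", "body": {"deltas": [[0,0,0,0.0083],[0,0,0,0.0083]]}}

```text
clock: 6.6
tool_pos: [0.487, 0.2194, 0.1424]
tool_rot: [0.582, 0.813, 0.0, 0.001]
contact_force: [6.3, 5.1, -1.0]
grip_width: 0.0091
```

```bash
python3 s.py
```

```text
6.6 [0.487  0.2194 0.1424] yaw 18.81 F [ 6.3  5.1 -1. ] M [ 0.78 -0.9   0.73] 0.009125450100601612 q6 -0.04901500607712099 tau6 0.10896868072450161
```

Emit:
{"method": "carry_out", "body": {"deltas": [[0,0,0,0.0083]]}}

```text
clock: 6.7
tool_pos: [0.4869, 0.2195, 0.1424]
tool_rot: [0.589, 0.808, 0.0, 0.001]
contact_force: [6.5, 4.9, -1.6]
grip_width: 0.0092
```

```bash
python3 s.py
```

```text
6.7 [0.4869 0.2195 0.1424] yaw 17.83 F [ 6.5  4.9 -1.6] M [ 0.69 -0.89  1.01] 0.00921173179226242 q6 -0.031875805929072555 tau6 0.4166027158498764
```

Emit:
{"method": "carry_out", "body": {"deltas": [[0,0,0,0.0083],[0,0,0,0]]}}

```text
clock: 6.9
tool_pos: [0.487, 0.2195, 0.1425]
tool_rot: [0.596, 0.803, 0.0, 0.001]
contact_force: [6.4, 4.0, -1.4]
grip_width: 0.0094
```

```bash
python3 s.py; python3 e.py 5
```

```text
6.9 [0.487  0.2195 0.1425] yaw 16.86 F [ 6.4  4.  -1.4] M [ 0.68 -0.97  1.28] 0.0093653362104193 q6 -0.014807028969801737 tau6 1.7239195480942726
6.9 [0.48696639 0.21945181 0.14246594] [5.95817454e-01 8.03119499e-01 4.97304701e-04 6.20576794e-04] [ 2.79334481e-01  1.20148901e-01  1.67699649e+00 -3.91350494e-04
  1.34290314e+00 -1.48070290e-02] [ 6.39847001  4.00147306 -1.42545382] [ 0.68326395 -0.97282813  1.28140733] 0.0093653362104193
yaw of y 16.85813391674724
top [[166.41144336 197.61813302]
 [168.3247544  197.98355241]]
side [[251.97076476 146.01548823]
 [251.93362204 145.70101855]]
```

View pics/both5.png

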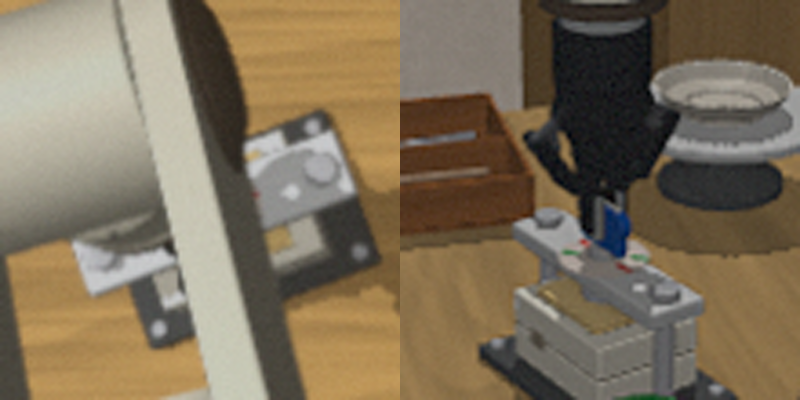

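Bottomed: the moment climbs linearly from about tool yaw 20.9° and reaches 1.28 N m at 16.9°. Now I'll back off to yaw 66°.

Emit:
{"method": "carry_out", "body": {"deltas": [[0,0,0,-0.04],[0,0,0,-0.04],[0,0,0,-0.04],[0,0,0,-0.04],[0,0,0,-0.04]]}}

```text
clock: 7.5
tool_pos: [0.4867, 0.2193, 0.1424]
tool_rot: [0.414, 0.91, 0.0, 0.0]
contact_force: [2.7, 1.6, 0.2]
grip_width: 0.0093
```

Emit:
{"method": "carry_out", "body": {"deltas": [[0,0,0,-0.04],[0,0,0,-0.04],[0,0,0,-0.04],[0,0,0,-0.04],[0,0,0,-0.04]]}}

```text
clock: 8.0
tool_pos: [0.4865, 0.219, 0.1424]
tool_rot: [0.216, 0.976, -0.0, 0.0]
contact_force: [0.7, -2.0, 2.6]
grip_width: 0.0094
```

Emit:
{"method": "carry_out", "body": {"deltas": [[0,0,0,0],[0,0,0,0]]}}

```text
clock: 8.2
tool_pos: [0.4865, 0.219, 0.1424]
tool_rot: [0.219, 0.976, -0.0, 0.0]
contact_force: [0.7, -3.7, 3.2]
grip_width: 0.0095
```

```bash
python3 s.py
```

```text
8.2 [0.4865 0.219  0.1424] yaw 64.7 F [ 0.7 -3.7  3.2] M [-0.68 -0.09  0.1 ] 0.009490624059959688 q6 -0.8499510464204624 tau6 -0.4126187413930893
```

Emit:
{"method": "carry_out", "body": {"deltas": [[0,0,0,-0.01],[0,0,0,0]]}}

```text
clock: 8.4
tool_pos: [0.4864, 0.219, 0.1424]
tool_rot: [0.207, 0.978, -0.0, 0.0]
contact_force: [0.1, -5.9, 4.7]
grip_width: 0.0092
```

```bash
python3 s.py
```

```text
8.4 [0.4864 0.219  0.1424] yaw 66.05 F [ 0.1 -5.9  4.7] M [-1.03 -0.08  0.01] 0.009249440834021667 q6 -0.873600966701767 tau6 -0.4149283189326525
```

Emit:
{"method": "carry_out", "body": {"deltas": [[0,0,0,0],[0,0,0,0],[0,0,0,0],[0,0,0,0]], "hand": 0}}

```text
clock: 8.8
tool_pos: [0.4863, 0.2195, 0.1422]
tool_rot: [0.208, 0.978, -0.0, -0.0]
contact_force: [0.8, 0.2, -0.6]
grip_width: 0.0429
```

Emit:
{"method": "carry_out", "body": {"deltas": [[0,0,-0.05,0],[0,0,-0.05,0],[0,0,-0.05,0],[0,0,-0.05,0],[0,0,-0.05,0]]}}

```text
clock: 9.3
tool_pos: [0.4862, 0.2194, 0.2683]
tool_rot: [0.207, 0.978, 0.0, -0.0]
contact_force: [-0.2, -0.1, -0.4]
grip_width: 0.0426
```

```bash
python3 s.py
```

```text
9.3 [0.4862 0.2194 0.2683] yaw 66.05 F [-0.2 -0.1 -0.4] M [ 0.07 -0.05 -0.01] 0.04261702131760394 q6 -0.873350195488499 tau6 2.7659393708745483e-05
```

Emit:
{"method": "carry_out", "body": {"deltas": [[0.07,0.036,0,0],[0.07,0.036,0,0],[0.07,0.036,0,0],[0.07,0.036,0,0],[0.07,0.036,0,0]]}}

```text
clock: 9.8
tool_pos: [0.3617, 0.3738, 0.2674]
tool_rot: [0.208, 0.978, 0.0, 0.0]
contact_force: [1.0, 0.5, -0.7]
grip_width: 0.0429
```

Emit:
{"method": "carry_out", "body": {"deltas": [[0.07,0.036,0,0],[0.07,0.036,0,0],[0.07,0.036,0,0],[0.07,0.036,0,0],[0,0,0,0]]}}

```text
clock: 10.3
tool_pos: [0.2613, 0.4979, 0.2669]
tool_rot: [0.206, 0.979, 0.0, -0.001]
contact_force: [0.7, 0.9, -0.6]
grip_width: 0.0424
```

```bash
python3 e.py 6; python3 - <<'E'
from fit import *
for k in"06":
    I={n:cv2.imread(f"pics/{n}{k}.png") for n in("top","side")}
    M={n:mask(n,I[n]) for n in I}
    for n in I: print(k,n,M[n].sum(),fit({n:M[n]}))
    r,c=np.where(M["top"]);uv=np.c_[c,r].astype(float);X=unproj("top",uv,.158)[:,:2];w,v=np.linalg.eigh(np.cov(X.T));print("PCA wing dir",np.degrees(np.arctan2(v[1,1],v[0,1]))%180)
E
```

```text
10.3 [0.26133878 0.49793654 0.26691689] [ 2.05719102e-01  9.78610898e-01  3.80345223e-05 -5.99335000e-04] [ 9.49843542e-01  1.17209982e-01  1.42562027e+00  1.12856165e-03
  1.59917466e+00 -2.06523980e-01] [ 0.74533262  0.85412377 -0.56380547] [-0.01994099 -0.03207908 -0.00349657] 0.042436221434666035
yaw of y 66.25680584316524
top [[ 25.39200389 298.77544721]
 [168.3247544  197.98355241]]
side [[160.30108444  81.85927518]
 [251.93362204 145.70101855]]
0 top 120 (array([0.48595639, 0.21853649]), np.float64(84.92694903788193), np.float64(48.134917339484815))
0 side 235 (array([0.48388993, 0.20831533]), np.float64(83.21769633626242), np.float64(15.746620530565167))
PCA wing dir 173.4163603450821
6 top 113 (array([0.4848115 , 0.21825423]), np.float64(63.809316957264514), np.float64(61.90559015763168))
6 side 235 (array([0.483951  , 0.20848461]), np.float64(68.29942451575289), np.float64(15.754509803921568))
PCA wing dir 156.69319558064606
```

View pics/both6.png

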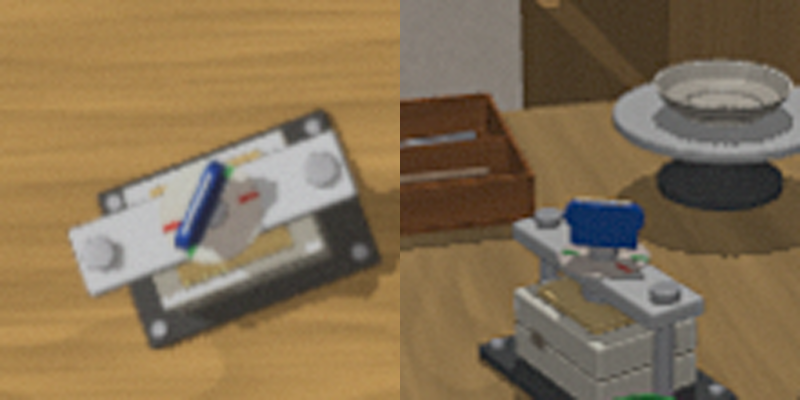

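View pics/top6.png

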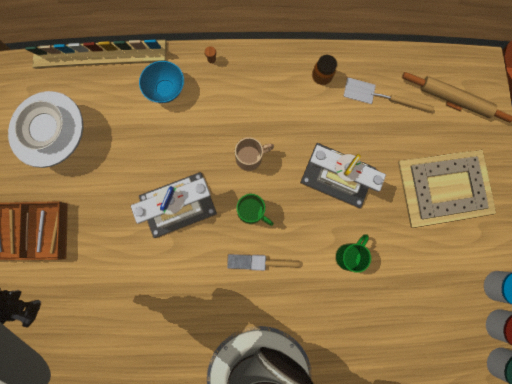

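```bash
python3 - <<'E'
from h import *
for k in"06":
  im=cv2.imread(f"pics/top{k}.png").astype(int);w=im[175:222,145:195]
  b,g,r=w[...,0],w[...,1],w[...,2]
  for nm,m in(("red",(r>1.5*g)&(r>1.5*b)),("green",(g>1.25*r)&(g>1.15*b))):
    nn,l,st,ce=cv2.connectedComponentsWithStats(m.astype(np.uint8),connectivity=8)
    cs=[ce[i]+[145,175] for i in range(1,nn) if st[i,4]>=3];print(k,nm,np.round(cs,1).tolist(),st[1:,4])
    if len(cs)==2:
      X=unproj("top",cs,.114);d=X[0]-X[1];print("  axis",X.mean(0)[:2],"dir",np.degrees(np.arctan2(d[1],d[0]))%180,np.linalg.norm(d))
E
```

```text
0 red [[179.8, 195.9], [158.9, 203.8]] [9 8]
  axis [0.48494738 0.21806733] dir 109.59722181373388 0.05628155275888689
0 green [[174.2, 189.7]] [6 2]
6 red [[179.8, 195.9], [158.6, 203.9]] [9 7]
  axis [0.48481942 0.21845259] dir 109.57981929661337 0.057093267241142436
6 green [[174.4, 188.8], [164.4, 210.4]] [5 5]
  axis [0.48558937 0.21786297] dir 155.18949296329555 0.06001877340322845
```

```bash
python3 -c "
from workcell import *
print(hand_in())"
```

```text
the job is handed in; nothing more can be done
None
```

I turned the blue wing screw clockwise until it bottomed, backed it off about 45°, let go and moved the arm clear. The job was handed in at about 10.4 s on the robot clock; `hand_in()` gives no verdict.

**Bottoming:** the moment about the screw rose steadily from the drag level at tool yaw of about 21° to 1.28 N m at 16.9°. That puts the stop at about 21°.

**Back-off:** I released at yaw 66.05°, which is about 45° off the stop, with almost no moment left in the screw.

**Final pictures:**
- The wing lies over the green marks. Its direction came out as 154° and 157° from the top picture and 158° from the side picture, against 155° for the green marks.
- The yellow screw and the clay mug look unmoved by eye in the top picture; I did not measure them.

**What disagreed:**
- The two cameras differed by about 10 mm in the wing's y position. Finger contact supported the top camera, at y of about 0.218 m, and I re-centred before gripping.
- The torque-found stop (about 21°) and the red marks (19.6°) differ by about 1.5°. The back-off may therefore be off by that much.

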